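# Clamp the mirror stem in the V-rests

### The job

Lay the mirror's steel stem in the two V-rests of the small clamp stand, with its plain end towards the end plate, and slide it along until it meets the end plate and hold it pressed there lightly (a few newtons) for half a second. Then swing the sprung strap all the way over the stem so that it holds it down in the V, and let go. The stem is a thin polished tube, so never bear on it or the strap hard (20 N is too much), and leave the other things on the table where they are.

Things in the scene. Friction and masses are not known exactly. Their poses are not given: they have to be found in the camera images.
- stem: Loose polished steel tube, 20 mm in diameter, 168 mm long, about 0.2 kg. Origin on its axis at mid-length; y runs along the axis to the plain flat end (y = +84 mm). From the other end (y = -84 mm) sticks a thin dark threaded stud, 8 mm in diameter, 14 mm long. Starts in the wooden rest. Drags with 1 to 4 N when slid in the V. Thin-walled: 20 N on the V-rests or the end plate spoils it.
- stem_end (a point): Centre of the stem's plain flat end face.
- rest: Fixed wooden rest that carries the stem at the start: two low notched blocks, 44 mm wide and 24 mm long, at y = +-60 mm, on a 60 x 150 x 6 mm foot. Origin: centre of its underside; y along the stem, stem axis 40 mm above the table. Between the blocks 96 mm of the stem are free to be gripped from above.
- cradle: Fixed clamp stand on a black base plate 10 mm thick (x -57 to +77, y -115 to +99 mm). Origin on the table under the V axis; y runs along the V to the end plate, x away from the open side to the strap's pivot post. A seated stem has its axis at x = 0, 45 mm above the table.
- vees: The stand's two fixed aluminium V-rests, origin and axes as the stand: each 60 mm wide, 24 mm long, 90 degree V with a mouth 31 mm wide, tops 46 mm above the table, centred at y = -60 and y = +60 mm. Between them 96 mm are free for fingers.
- end_plate: Rigid upright end plate of the stand, 44 x 8 x 52 mm, top 62 mm above the table, same origin and axes as the stand; its face to the stem is at y = +86 mm.
- strap_post: Sprung sleeve on the pivot post with the steel strap (18 mm wide, reaching 90 mm from the pivot) and knob it carries. Origin on the pivot axis. A spring holds it down: riding over a seated stem, strap and knob rise about 2.5 mm and then press on it with about 6 N. Let the knob rise freely: gripped tight, it adds to the pressure. Pushing it with 20 N or more is too much.
- strap (a joint): Strap angle about the upright pivot. 0: closed, at its stop, square across the stem, pointing to the stand's -x. Grows anticlockwise seen from above; at 1.57 it points to the stand's -y, clear of the stem. Stays where left. Needs 0.4 N at the knob, some 8 N where the sloped lip of its pad (45 mm from the pivot, on the leading side) climbs onto the stem.
- pivot (a point): Fixed point on the strap's upright pivot axis, at the stand's x = +45, y = -60 mm, 52.5 mm above the table (the height of the pad's underside with nothing beneath).
- knob_mid (a point): Middle of the upright black knob on the strap, 14 mm in diameter and 40 mm tall, 78 mm from the pivot axis. With the strap open it stands from 63.5 mm (the strap's top) to 103.5 mm above the table; fingertips should stay some 5 mm clear of the strap's top, as it rises.
- mirror_head: Bystander: round mirror glass in a steel rim, lying flat, 150 mm across, 13 mm thick. Origin: centre of its underside.
- mirror_foot: Bystander: round steel foot of the mirror, 110 mm across, 22 mm tall. Origin: centre of its underside.
- mug: Bystander: earthenware mug, 80 mm across, 85 mm tall. Origin: centre of its underside.
- varnish: Bystander: small amber bottle, 30 mm across, 65 mm tall. Origin: centre of its underside.
Not all that is in view belongs to the job. What is meant by the stem is not green or purple, and is the larger of those in its own colour.

How it is judged:
On the way, in this order (a step that is already met when the one before it is completed fails the run):
1. the stem lies seated in both V-rests and its plain end presses on the end plate with more than 1.5 N, while the strap is still open (x of stem in the frame of cradle between -0.002 and 0.002 m and z of stem in the frame of cradle between 0.043 and 0.047 m and angle between the y axis of stem and the y axis of cradle, either way round below 0.035 rad and y of stem_end in the frame of cradle between 0.084 and 0.088 m and contact force between stem and end_plate above 1.5 N and value of joint strap above 1 rad), for 0.2 s.
2. the strap is closed over the stem and presses on it (value of joint strap below 0.1 rad and contact force between stem and strap_post above 2 N and x of stem in the frame of cradle between -0.002 and 0.002 m and z of stem in the frame of cradle between 0.043 and 0.047 m and angle between the y axis of stem and the y axis of cradle, either way round below 0.035 rad and y of stem_end in the frame of cradle between 0.084 and 0.088 m), for 0.2 s.
At the end, for the whole second after the job is handed in: The stem lies at rest in both V-rests (its centre within 2 mm of the V's axis line sideways and in height, within 0.035 rad of its direction), its plain end within 2 mm of the end plate, and the strap is closed (below 0.10 rad) and presses on it with more than 2 N (all of step 2 and linear speed of stem below 0.01 m/s); the robot touches nothing.
It fails at once if the stem is pushed on the end plate with more than 20 N (contact force between stem and end_plate above 20 N).
It fails at once if the stem is pressed on the V-rests with more than 25 N (contact force between stem and vees above 25 N).
It fails at once if the strap is pushed by the robot with more than 25 N (contact force between any of the fingers, the arm and strap_post above 25 N).
It fails at once if another thing on the table is moved by more than 20 mm (distance of any of mirror_head, mirror_foot, mug, varnish from where it was at the start of the episode above 0.02 m).
It also fails if it takes over 69 s, if anything falls off the work surface, if the arm or the gripper's body presses on something with over 40 N, if the wrist force passes 120 N, or if a joint passes its speed limit or range.

### The arm

A 6-joint arm with a two-finger parallel gripper is mounted at the origin on the work surface. World frame = base frame: x ahead of the robot, y to its left, z up, the work surface at z = 0. Lengths are in m, angles in rad, forces in N, time in s.
With the tool pointing down it reaches from about 0.2 to 0.875 m from the base axis. Payload 3.4 kg.
Tool frame: the origin (TCP) lies at the very end of the fingers, on their centre line; the grasp point (between the pads) lies bot.pinch_z behind it (bot.pinch_z is the distance from the TCP to the grasp point, in m); z points along the fingers, y is the line along which they close (so a half turn about z gives the same grasp; the last joint's range is limited). The gripper opens to 94 mm and grips with 3 to 60 N. Pads are 16 mm wide; open, the fingers measure 119 mm over their backs; the gripper's body (75 mm by 177 mm) begins 78 mm behind the grasp point.
Start: joints at [-1.445, 0.276, 1.505, -0, 1.361, -0.121], TCP at [0.14, -0.558, 0.205] pointing down, gripper open.
Joint ranges: [-2.89, 2.89], [-0.75, 2.08], [0.22, 2.7], [-1.18, 4.32], [0.11, 2.71], [-2.7, 2.7]. Speed limits (rad/s): [2.57, 2.57, 3.14, 3.14, 3.14, 3.14].

### API

Orientations are given as a unit quaternion [w, x, y, z].
In Python, from workcell import bot gives the robot as it stands.
- The arm moves only by the tool play_rows, never from a script. Its argument "motion" is a list of rows, each a list of 7 numbers: the shift along the tool's x, y, z as a fraction of full scale, then the turn, a rotation vector about the tool's x, y, z as a fraction of full scale, then the closure, from 0 (fully open) to 1 (shut). In form: [[tx, ty, tz, rx, ry, rz, hand], ...]. A call has 1 to 20 rows; each row shifts and turns the commanded pose from where the row before left it, along the tool's axes as they then stand; what a row does not reach is not made up. Full scale, the value 1, is 40 mm for a shift and 360 degrees for a turn. A row lasts 1/10 s, in which the tool goes at most 50 mm and 8.59 degrees, less where a joint would pass 70% of its speed; a pose out of reach is approached as far as the arm can. A call with a number of a shift or a turn outside -1 to 1 is refused whole. A call with a gripper value outside its range is refused whole. The fingers move at their own pace and stop on an object; the grip force is fixed at half the most. Time passes only in rows, so rows that do not move let the fingers close. It gives the time, the measured TCP pose, the force, the opening and the grip force at its end, in the units of the state.
- bot.sense(): the state, without advancing time (a new reading comes with each control period).
- bot.capture(name): name is "side" or "top" or "wrist"; returns (picture, depth): 420x560x3 uint8, blue, green, red; 420x560 float32, m along the optical axis (not along the pixel's ray), 0 where there is no reading.
- bot.camera_params(name): a dict with "K" (3x3 intrinsics, pixels), "k1" (the pictures are not rectified: a ray, as slopes to the right and down, at radius r is drawn at 1 + k1 r^2 times it, then the intrinsics apply), "cam_to_world" (4x4, takes a point from camera to world coordinates); the wrist camera has in their place "tool_from_camera" (4x4, takes a point from camera to tool coordinates, whose origin is the TCP and whose axes are the flange's). Camera axes: x right, y down, z forward; pixel columns grow to the right and rows downward; lengths in m; the calibration is good to about 2 mm. A picture is of the moment at which its call begins: read the wrist's pose just before it. camera_params takes no time and is no camera call.
- bot.sign_off(): hands the job in; it is judged then, once.
The state is a dict: "time": time; "joints": joint angles; "qvel": joint speeds; "effort": joint torques, N m; "position": TCP position; "tcp_rot": TCP orientation; "ft_force": force on the tool from outside, world axes, zero at the start; "torque": the same for the moment, N m; "width": opening from 0.0 (shut) to 1.0 (fully open); "grasp_force": force on a finger pad.
Only numpy, scipy, OpenCV 4.12 (cv2) and the standard library are available. Lean on these libraries where they do the work, as an engineer would, in place of code of your own. Each camera call takes 0.05 s, during which the arm holds its last target. There are 200 camera calls.

## Working session

There is one attempt and no reset: what is moved stays moved. The work goes in short steps, Python scripts to look and compute and a tool call to move; the robot and the scene stay as the last step left them, time stands still between calls to the robot, and variables do not carry over. Pictures are saved under pics/ and viewed, at most 10 in all, crops included, and the job is handed in when it is done.

Besides the shell and the picture viewer there is one more tool, called after "Request:" by a JSON object that holds its "method" and its "body". play_rows: Moves the arm, as the interface text tells. Shift numbers are shares of 40 mm and turn numbers shares of 360 degrees, none past 1 either way. Its arguments: {"type":"object","properties":{"motion":{"type":"array"}},"required":["motion"]}

```bash
mkdir -p pics; ls; python3 - <<'E'
from workcell import bot
import cv2,numpy as np
s=bot.sense(); print(s, bot.pinch_z)
for n in ("side","top"):
    im,d=bot.capture(n); cv2.imwrite(f"pics/{n}0.png",im); np.save(f"pics/{n}0.npy",d); np.save(f"pics/{n}0im.npy",im)
    print(n,bot.camera_params(n))
print(bot.camera_params("wrist"))
E
```

```text
pics
{'time': 0.0, 'joints': array([-1.44502971e+00,  2.76552947e-01,  1.50609554e+00,  4.68827222e-06,
        1.36066393e+00, -1.20978368e-01]), 'qvel': array([-8.01610749e-04, -4.77193057e-05,  2.27369544e-04, -6.06951214e-04,
       -7.14343975e-04,  6.21625738e-04]), 'effort': array([ 7.61883416e-05, -4.04581225e+01, -2.37226635e+01,  7.02237245e-02,
        3.44620727e-02, -1.41237470e-04]), 'position': array([ 0.14038288, -0.55703855,  0.20464368]), 'tcp_rot': array([-8.59887035e-04,  9.92398956e-01,  1.23059228e-01,  2.33477229e-07]), 'ft_force': array([-0.42055655,  1.14149566,  0.10692186]), 'torque': array([ 0.01391857,  0.00515301, -0.00073206]), 'grasp_force': 0.0, 'width': 0.996925308128026} 0.0188
side {'K': array([[379.54614179,   0.        , 278.412809  ],
       [  0.        , 379.54614179, 212.37523565],
       [  0.        ,   0.        ,   1.        ]]), 'k1': 0.006269734228163308, 'cam_to_world': array([[ 0.88903682, -0.36263048,  0.27948643,  0.27167933],
       [-0.45755548, -0.68237894,  0.57008944, -0.55950114],
       [-0.01601615, -0.63471105, -0.77258356,
[... 382 characters left out ...]
0.00573591, -0.00752394],
       [ 0.00644258, -0.05015492, -0.99872067,  1.35183688],
       [ 0.        ,  0.        ,  0.        ,  1.        ]])}
{'K': array([[295.89561604,   0.        , 283.52461639],
       [  0.        , 295.89561604, 208.39773562],
       [  0.        ,   0.        ,   1.        ]]), 'k1': -0.03414344354863904, 'tool_from_camera': array([[-8.19990915e-04, -9.62965747e-01, -2.69622508e-01,
         7.87692812e-02],
       [ 9.99999653e-01, -7.49286113e-04, -3.65154114e-04,
         1.87597678e-04],
       [ 1.49606504e-04, -2.69622714e-01,  9.62966027e-01,
        -1.78956077e-01],
       [ 0.00000000e+00,  0.00000000e+00,  0.00000000e+00,
         1.00000000e+00]])}
```

View pics/top0.png

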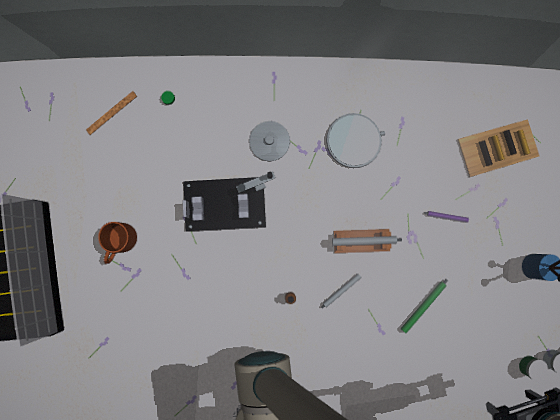

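View pics/side0.png

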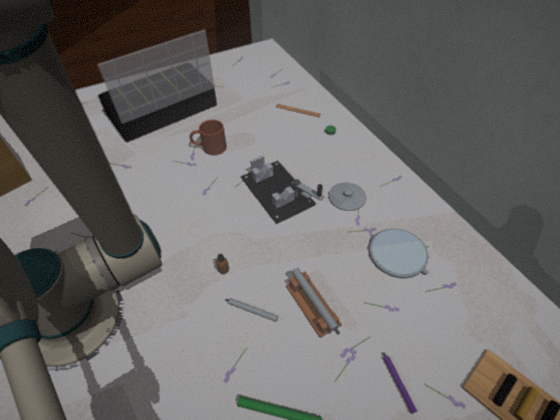

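The top view shows these candidates for the stem:
- a grey tube in the wooden rest, (330–402, 240)
- a small loose grey rod at (340, 290)
- a green tube at (423, 306)
- a purple tube at (445, 216)

I choose the one in the rest, which is the larger grey one. Its stud is at (402, 240). The clamp stand is at (225, 205), with the end plate at (180, 212) and the knob at about (270, 175).

```bash
python3 - <<'E'
import cv2
im=cv2.imread("pics/top0.png")
a=cv2.resize(im[165:240,165:285],None,fx=5,fy=5,interpolation=cv2.INTER_CUBIC)
b=cv2.resize(im[220:260,310:415],None,fx=5,fy=5,interpolation=cv2.INTER_CUBIC)
b=cv2.copyMakeBorder(b,0,0,0,600-525,cv2.BORDER_CONSTANT)
cv2.imwrite("pics/crop1.png",cv2.vconcat([a,b]))
E
cat > h.py <<'E'
import numpy as np,cv2
from workcell import bot
from scipy.spatial.transform import Rotation as R
def pose(s): 
    q=s["tcp_rot"]; T=np.eye(4); T[:3,:3]=R.from_quat([q[1],q[2],q[3],q[0]]).as_matrix(); T[:3,3]=s["position"]; return T
def ray(n,u,v,T=None):
    """camera centre and world direction (z-depth 1) of a pixel"""
    p=bot.camera_params(n);K=p["K"]
    x=cv2.undistortPoints(np.array([[[u,v]]],float),K,np.array([p["k1"],0,0,0.]))[0,0]
    C=p["cam_to_world"] if "cam_to_world" in p else T@p["tool_from_camera"]
    return C[:3,3],C[:3,:3]@np.array([x[0],x[1],1])
def at_z(n,u,v,z,T=None):
    c,d=ray(n,u,v,T); return c+d*(z-c[2])/d[2]
def project(n,P,T=None):
    p=bot.camera_params(n);C=p["cam_to_world"] if "cam_to_world" in p else T@p["tool_from_camera"]
    q=C[:3,:3].T@(np.array(P)-C[:3,3]);x=q[:2]/q[2];x=x*(1+p["k1"]*(x@x));K=p["K"]
    return np.array([K[0,0]*x[0]+K[0,2],K[1,1]*x[1]+K[1,2]])
E
```

```text
(no output)
```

View pics/crop1.png

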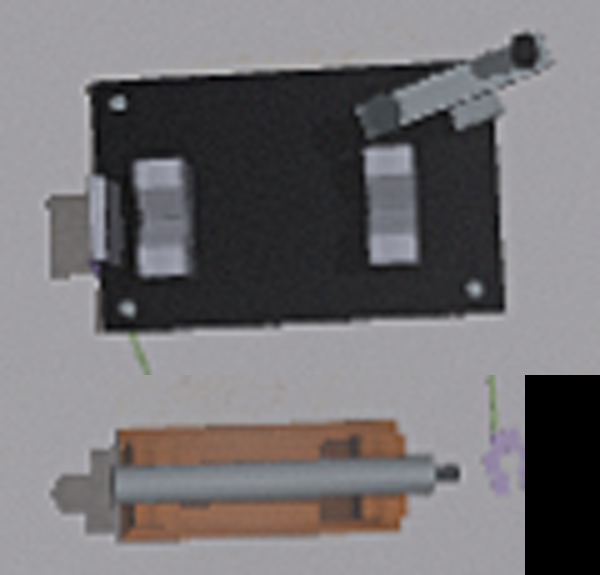

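Crop: the chosen tube is plain at the left (+y), and its stud is at the right (-y). The V-rests are at crop (163, 217) and (390, 204), the knob top at (525, 48) and the base corners at (90, 88), (495, 62), (505, 312) and (100, 330).

```bash
python3 - <<'E'
from h import *
f=lambda c,z,ox=165,oy=165,yo=0: at_z("top",(c[0]+.5)/5-.5+ox,(c[1]-yo+.5)/5-.5+oy,z)
pr=lambda n,p: print(n,np.round(p,4))
P=[];Q=[]
for c,m,z in [((90,88),(77,99),.01),((495,62),(77,-115),.01),((505,312),(-57,-115),.01),((100,330),(-57,99),.01),
 ((135,158),(30,72),.046),((187,157),(30,48),.046),((140,277),(-30,72),.046),((192,275),(-30,48),.046),
 ((363,145),(30,-48),.046),((412,143),(30,-72),.046),((370,265),(-30,-48),.046),((418,262),(-30,-72),.046)]:
    w=f(c,z); P.append(w[:2]); Q.append(np.array(m)/1000)
P=np.array(P);Q=np.array(Q)
pc,qc=P.mean(0),Q.mean(0);A=Q-qc;B=P-pc
th=np.arctan2((A[:,0]*B[:,1]-A[:,1]*B[:,0]).sum(),(A*B).sum())
M=np.array([[np.cos(th),-np.sin(th)],[np.sin(th),np.cos(th)]]);o=pc-M@qc
print("cradle o",o,"yaw deg",np.degrees(th)); print(np.round((P-(Q@M.T+o))*1000,1))
piv=o+M@[.045,-.06]; k=f((525,48),.1035); pr("pivot",piv);pr("knob",k);print(np.linalg.norm(k[:2]-piv))
d=M.T@(k[:2]-piv); print("strap angle",np.arctan2(d[1],d[0])+0, (np.arctan2(d[1],d[0])-np.pi)%(2*np.pi))
g=lambda c,z:f(c,z,310,220,375)
a=g((113,483),.04); b=g((435,474),.04); s=g((460,473),.04); pr("plain",a);pr("stud root",b);pr("stud",s);print(np.linalg.norm(a-b))
d=a-b;print("centre",(a+b)/2,"yaw deg",np.degrees(np.arctan2(-d[0],d[1])))
R4=[g(c,.006) for c in((118,432),(392,421),(402,527),(118,541))];pr("rest",R4)
D=np.load("pics/top0.npy")
def dz(u,v):
    c,dd=ray("top",u,v);return (c+dd*D[int(round(v)),int(round(u))])
pr("stem top",[dz(310+x/5,220+(478-375)/5)[2] for x in(180,250,300)]);pr("table",dz(300,330)); pr("base",dz(165+55,165+40))
print(pose(bot.sense()))
E
```

```text
cradle o [0.59941282 0.14562718] yaw deg 3.860981177372563
[[-3.   1.9]
 [-0.8 -1.4]
 [-0.4  0.1]
 [ 1.3  2.3]
 [ 1.5  0.4]
 [ 0.7 -2.8]
 [-0.5  0.4]
 [-0.7 -2.8]
 [ 1.6  1.4]
 [ 1.4 -0. ]
 [-0.7  0.7]
 [-0.4 -0.2]]
pivot [0.6484 0.0888]
knob [0.678  0.0169 0.1035]
0.07774327636285291
strap angle -1.2466799283564403 1.894912725233353
plain [ 0.5145 -0.1467  0.04  ]
stud root [ 0.5212 -0.3161  0.04  ]
stud [ 0.5218 -0.3294  0.04  ]
0.16947669713406469
centre [ 0.51784043 -0.23141782  0.04      ] yaw deg 2.246057115307055
rest [[ 0.5419 -0.1528  0.006 ]
 [ 0.5497 -0.3005  0.006 ]
 [ 0.493  -0.3063  0.006 ]
 [ 0.4839 -0.1534  0.006 ]]
stem top [0.0556 0.0473 0.0517]
table [ 0.2767 -0.0681 -0.0007]
base [ 0.5062 -0.0075  1.3518]
[[ 9.69708654e-01  2.44264369e-01 -2.12487678e-04  1.40383055e-01]
 [ 2.44264394e-01 -9.69707377e-01  1.58407178e-03 -5.57096803e-01]
 [ 1.80881424e-04 -1.58799129e-03 -9.99998723e-01  2.04720098e-01]
 [ 0.00000000e+00  0.00000000e+00  0.00000000e+00  1.00000000e+00]]
```

Request:
{"method": "play_rows", "body": {"motion": [[0,0,0,0,0,-0.0217,0],[0,0,0,0,0,-0.0217,0],[0,0,0,0,0,-0.0217,0],[0,0,0,0,0,-0.0217,0],[0,0,0,0,0,-0.0217,0],[0,0,0,0,0,-0.0217,0],[0,0,0,0,0,-0.0217,0],[0,0,0,0,0,-0.0217,0],[0,0,0,0,0,-0.0217,0],[0,0,0,0,0,-0.0217,0]]}}

```text
time: 1.1
position: [0.1404, -0.5572, 0.205]
tcp_rot: [-0.0, 0.691, 0.723, 0.0]
ft_force: [0.1, -0.8, -0.6]
width: 1.004
grasp_force: 0.0
```

Request:
{"method": "play_rows", "body": {"motion": [[0.5,0.6,0,0,0,0,0],[0.5,0.6,0,0,0,0,0],[0.5,0.6,0,0,0,0,0],[0.5,0.6,0,0,0,0,0],[0.5,0.6,0,0,0,0,0],[0.5,0.6,0,0,0,0,0],[0.5,0.6,0,0,0,0,0],[0.5,0.6,0,0,0,0,0],[0.5,0.6,0,0,0,0,0],[0.5,0.6,0,0,0,0,0],[0.5,0.6,0,0,0,0,0],[0.5,0.6,0,0,0,0,0],[0.5,0.6,0,0,0,0,0],[0.3,0.6,0,0,0,0,0],[0.2,0.6,0,0,0,0,0],[0,0.6,0,0,0,0,0],[0,0,0,0,0,0,0]]}}

```text
time: 2.8
position: [0.5154, -0.2622, 0.2047]
tcp_rot: [0.0, 0.692, 0.722, 0.0]
ft_force: [-0.8, -0.4, -0.4]
width: 1.002
grasp_force: 0.0
```

Request:
{"method": "play_rows", "body": {"motion": [[0.4,0,0,0,0,0,0],[0.4,0,0,0,0,0,0],[0,0,0,0,0,0,0]]}}

```text
time: 3.1
position: [0.5103, -0.2281, 0.2056]
tcp_rot: [-0.001, 0.693, 0.721, 0.0]
ft_force: [-0.7, -0.8, -0.1]
width: 0.998
grasp_force: 0.0
```

```bash
python3 - <<'E'
from h import *
T=pose(bot.sense()); im,d=bot.capture("wrist"); cv2.imwrite("pics/w1.png",im); np.savez("pics/w1.npz",T=T,d=d)
print(np.round(T,4)); 
for y in(-.147,-.231,-.315): print(project("wrist",[.518-(y+.231)*.039,y,.04],T))
E
```

```text
[[-0.0407  0.9992 -0.001   0.5103]
 [ 0.9992  0.0407  0.0015 -0.2281]
 [ 0.0016 -0.001  -1.      0.2056]
 [ 0.      0.      0.      1.    ]]
[290.29499759 123.81898663]
[289.81648769 196.68996857]
[289.37283108 260.98389314]
```

View pics/w1.png

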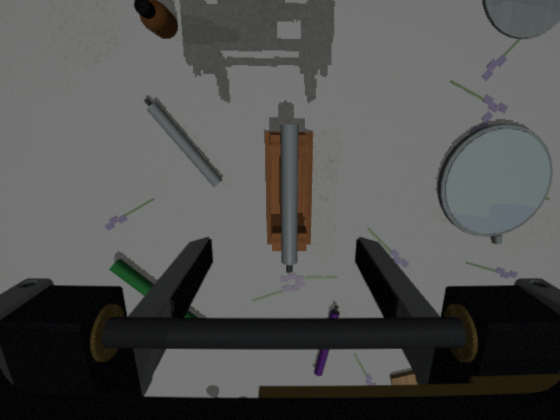

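The wrist view shows the stem from its plain end (289, 124) to its stud root (289, 264). The prediction was (290, 124) to (289, 261), so the estimate holds to about 1 mm and I go down.

Request:
{"method": "play_rows", "body": {"motion": [[-0.08,0.17,0.5,0,0,0,0],[0,0,0.8,0,0,0,0],[0,0,0.8,0,0,0,0],[0,0,0.8,0,0,0,0],[0,0,0.5,0,0,0,0],[0,0,0.3,0,0,0,0],[0,0,0,0,0,0,0],[0,0,0,0,0,0,0]]}}

```text
time: 3.95
position: [0.5193, -0.2342, 0.0583]
tcp_rot: [0.001, 0.693, 0.721, 0.0]
ft_force: [0.2, -0.3, -0.1]
width: 1.0
grasp_force: 0.0
```

```bash
python3 - <<'E'
from h import *
T=pose(bot.sense()); im,d=bot.capture("wrist"); cv2.imwrite("pics/w2.png",im)
print(np.round(T,4))
for y in(-.147,-.231,-.315): print(project("wrist",[.517-(y+.231)*.039,y,.04],T))
g=im.astype(int)
# stem columns: grey, bluish vs wood (red)
for v in range(10,260,30):
    r=g[v]; print(v,[int(c) for c in np.flatnonzero((r[:,0]>=r[:,2]+2)&(np.arange(560)>230)&(np.arange(560)<340))][::6])
E
```

```text
[[-0.0392  0.9992  0.0013  0.5193]
 [ 0.9992  0.0392 -0.001  -0.2342]
 [-0.0011  0.0012 -1.      0.0583]
 [ 0.      0.      0.      1.    ]]
[279.75925174 111.2380291 ]
[280.22341022 235.33448298]
[280.62485513 334.68935984]
10 []
40 []
70 []
100 []
130 [266, 272, 278, 284, 290]
160 [266, 272, 278, 284, 290]
190 [266, 272, 278, 284, 290]
220 [238, 272, 278, 284, 290]
250 [268, 274, 280, 286, 292]
```

View pics/w2.png

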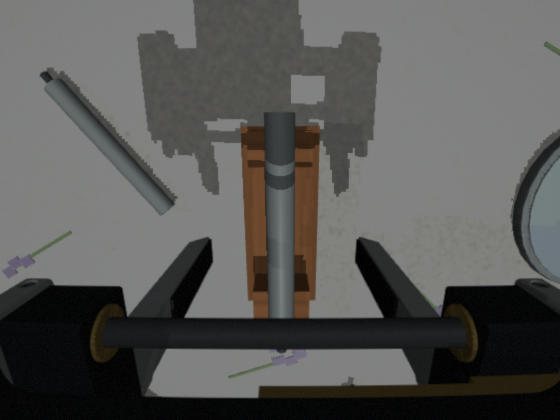

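The close view shows the stem centred at column 280, about 2 mm left of the finger centre, with the plain end at (280, 115). The grip gap is clear. I shift 2 mm, go down and close.

Request:
{"method": "play_rows", "body": {"motion": [[0,-0.05,0.5,0,0,0,0],[0,0,0.42,0,0,0,0],[0,0,0,0,0,0,0],[0,0,0,0,0,0,1],[0,0,0,0,0,0,1],[0,0,0,0,0,0,1],[0,0,0,0,0,0,1],[0,0,0,0,0,0,1],[0,0,0,0,0,0,1],[0,0,0,0,0,0,1],[0,0,0,0,0,0,1],[0,0,0,0,0,0,1]]}}

```text
time: 5.2
position: [0.5167, -0.2337, 0.0206]
tcp_rot: [-0.0, 0.693, 0.721, -0.0]
ft_force: [-0.3, 0.7, -0.7]
width: 0.269
grasp_force: 0.0
```

Request:
{"method": "play_rows", "body": {"motion": [[0,0,0,0,0,0,1],[0,0,0,0,0,0,1],[0,0,0,0,0,0,1],[0,0,0,0,0,0,1]]}}

```text
time: 5.6
position: [0.5169, -0.2337, 0.0206]
tcp_rot: [0.0, 0.693, 0.721, 0.0]
ft_force: [0.6, 0.5, -0.4]
width: 0.203
grasp_force: 30.0
```

Request:
{"method": "play_rows", "body": {"motion": [[0,0,-0.3,0,0,0,1],[0,0,-0.6,0,0,0,1],[0,0,-0.8,0,0,-0.0045,1],[0,0,-0.8,0,0,0,1],[0.3,0.1,0,0,0,0,1],[0.6,0.2,0,0,0,0,1],[0.75,0.25,0,0,0,0,1],[0.75,0.25,0,0,0,0,1],[0.75,0.25,0,0,0,0,1],[0.75,0.25,0,0,0,0,1],[0.75,0.25,0,0,0,0,1],[0.75,0.25,0,0,0,0,1],[0.75,0.25,0,0,0,0,1],[0.75,0.25,0,0,0,0,1],[0.75,0.2,0,0,0,0,1],[0.75,0.1,0,0,0,0,1],[0.4,0.1,0,0,0,0,1],[0.2,0,0,0,0,0,1],[0,0,0,0,0,0,1],[0,0,0,0,0,0,1]]}}

```text
time: 7.6
position: [0.5998, 0.1318, 0.1203]
tcp_rot: [0.0, 0.683, 0.731, -0.001]
ft_force: [0.7, 0.3, -2.9]
width: 0.201
grasp_force: 30.0
```

```bash
python3 - <<'E'
from h import *
s=bot.sense();T=pose(s); im,d=bot.capture("wrist"); cv2.imwrite("pics/w3.png",im); np.savez("pics/w3.npz",T=T,d=d)
print(np.round(T,4),s["ft_force"],s["grasp_force"])
o=np.array([.5994,.1456]);th=np.radians(3.86);M=np.array([[np.cos(th),-np.sin(th)],[np.sin(th),np.cos(th)]])
for m in[(-30,72,46),(30,72,46),(-30,48,46),(30,48,46),(-15.5,48,46),(15.5,48,46),(-22,86,62),(22,86,62),(77,99,10),(-57,99,10)]:
    m=np.array(m)/1000; print(m,project("wrist",[*(o+M@m[:2]),m[2]],T).round(1))
E
```

```text
[[-6.740e-02  9.977e-01 -8.000e-04  5.998e-01]
 [ 9.977e-01  6.740e-02 -1.200e-03  1.318e-01]
 [-1.100e-03 -9.000e-04 -1.000e+00  1.203e-01]
 [ 0.000e+00  0.000e+00  0.000e+00  1.000e+00]] [ 0.69350347  0.28258923 -2.85599734] 29.997135400772095
[-0.03   0.072  0.046] [247.4 116.4]
[0.03  0.072 0.046] [320.6 116.4]
[-0.03   0.048  0.046] [248.3 146.1]
[0.03  0.048 0.046] [319.7 146.1]
[-0.0155  0.048   0.046 ] [265.6 146.1]
[0.0155 0.048  0.046 ] [302.5 146.1]
[-0.022  0.086  0.062] [254.9  96.5]
[0.022 0.086 0.062] [313.1  96.5]
[0.077 0.099 0.01 ] [367.9  87.1]
[-0.057  0.099  0.01 ] [221.8  87.1]
```

View pics/w3.png

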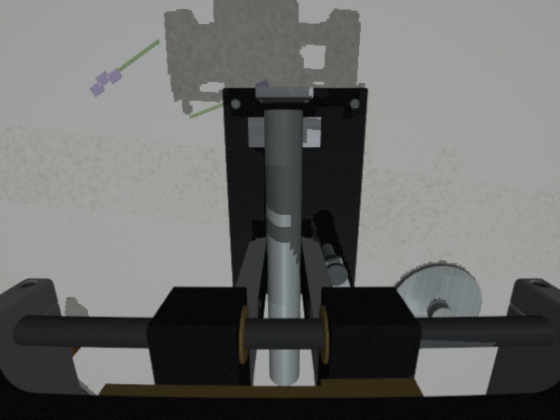

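The wrist view shows the far V-rest at columns 248–320, rows 117–146. The prediction was 247–321 and 116–146, so the stand's pose is right to about 0.5 mm. The stem hangs centred at column 284 with its end at row 107. I lower it.

Request:
{"method": "play_rows", "body": {"motion": [[0,0,0.4,0,0,0,1],[0,0,0.6,0,0,0,1],[0,0,0.6,0,0,0,1],[0,0,0.3,0,0,0,1],[0,0,0.2,0,0,0,1],[0,0,0.1,0,0,0,1],[0,0,0,0,0,0,1],[0,0,0,0,0,0,1]]}}

```text
time: 8.45
position: [0.601, 0.1328, 0.0335]
tcp_rot: [0.001, 0.683, 0.731, 0.001]
ft_force: [-0.9, -0.7, -2.8]
width: 0.202
grasp_force: 30.0
```

Request:
{"method": "play_rows", "body": {"motion": [[0,0,0.05,0,0,0,1],[0,0,0.05,0,0,0,1],[0,0,0.03,0,0,0,1],[0,0,0,0,0,0,1]]}}

```text
time: 8.85
position: [0.6, 0.1328, 0.0273]
tcp_rot: [-0.0, 0.683, 0.731, -0.0]
ft_force: [-0.8, 0.1, -2.3]
width: 0.204
grasp_force: 30.0
```

Request:
{"method": "play_rows", "body": {"motion": [[0,0,0.02,0,0,0,1],[0,0,0,0,0,0,1]]}}

```text
time: 9.05
position: [0.6001, 0.1327, 0.0265]
tcp_rot: [-0.0, 0.683, 0.731, -0.0]
ft_force: [-0.6, 0.1, -2.8]
width: 0.207
grasp_force: 30.0
```

Request:
{"method": "play_rows", "body": {"motion": [[0,0,0.015,0,0,0,1],[0,0,0,0,0,0,1]]}}

```text
time: 9.25
position: [0.6001, 0.1328, 0.026]
tcp_rot: [-0.0, 0.683, 0.731, -0.0]
ft_force: [0.3, -0.4, -2.6]
width: 0.203
grasp_force: 30.0
```

Request:
{"method": "play_rows", "body": {"motion": [[0,0,0.013,0,0,0,1],[0,0,0,0,0,0,1]]}}

```text
time: 9.45
position: [0.6003, 0.1327, 0.0257]
tcp_rot: [0.0, 0.683, 0.731, 0.0]
ft_force: [-0.3, 0.6, -1.0]
width: 0.205
grasp_force: 30.0
```

Request:
{"method": "play_rows", "body": {"motion": [[0,0,0.01,0,0,0,1],[0,0,0,0,0,0,1]]}}

```text
time: 9.65
position: [0.6003, 0.1328, 0.0257]
tcp_rot: [0.0, 0.683, 0.731, 0.0]
ft_force: [-1.1, 0.6, 2.1]
width: 0.205
grasp_force: 30.0
```

Both readings show contact at about 5 N, with the tube seated. I slide it in +y.

Request:
{"method": "play_rows", "body": {"motion": [[0.03,0,0,0,0,0,1],[0.03,0,0,0,0,0,1],[0.03,0,0,0,0,0,1],[0.03,0,0,0,0,0,1],[0.03,0,0,0,0,0,1],[0,0,0,0,0,0,1]]}}

```text
time: 10.25
position: [0.6, 0.1368, 0.0256]
tcp_rot: [0.001, 0.682, 0.731, -0.001]
ft_force: [-1.7, -6.0, 3.8]
width: 0.202
grasp_force: 30.0
```

Request:
{"method": "play_rows", "body": {"motion": [[0.025,0,0,0,0,0,1],[0.025,0,0,0,0,0,1],[0.025,0,0,0,0,0,1],[0,0,0,0,0,0,1]]}}

```text
time: 10.65
position: [0.5997, 0.1397, 0.0256]
tcp_rot: [0.001, 0.682, 0.731, -0.001]
ft_force: [-1.4, -6.4, 4.9]
width: 0.202
grasp_force: 30.0
```

Request:
{"method": "play_rows", "body": {"motion": [[0.02,0,-0.008,0,0,0,1],[0.02,0,0,0,0,0,1],[0.02,0,0,0,0,0,1],[0,0,0,0,0,0,1]]}}

```text
time: 11.05
position: [0.5995, 0.1432, 0.0256]
tcp_rot: [0.001, 0.683, 0.731, -0.001]
ft_force: [-0.5, -5.9, 3.2]
width: 0.205
grasp_force: 30.0
```

Request:
{"method": "play_rows", "body": {"motion": [[0.02,0,0,0,0,0,1],[0.015,0,0,0,0,0,1],[0,0,0,0,0,0,1]]}}

```text
time: 11.35
position: [0.5994, 0.1446, 0.0256]
tcp_rot: [0.001, 0.683, 0.731, -0.001]
ft_force: [-1.1, -5.4, 3.3]
width: 0.202
grasp_force: 30.0
```

Request:
{"method": "play_rows", "body": {"motion": [[0.012,0,0,0,0,0,1],[0.012,0,0,0,0,0,1],[0,0,0,0,0,0,1]]}}

```text
time: 11.65
position: [0.5993, 0.1449, 0.0256]
tcp_rot: [0.001, 0.682, 0.731, -0.001]
ft_force: [-0.6, -6.4, 2.8]
width: 0.206
grasp_force: 30.0
```

Request:
{"method": "play_rows", "body": {"motion": [[0.01,0,0,0,0,0,1],[0,0,0,0,0,0,1]]}}

```text
time: 11.85
position: [0.5994, 0.1449, 0.0256]
tcp_rot: [0.001, 0.682, 0.731, -0.001]
ft_force: [-0.9, -7.2, 2.0]
width: 0.207
grasp_force: 30.0
```

Request:
{"method": "play_rows", "body": {"motion": [[0.01,0,0,0,0,0,1],[0,0,0,0,0,0,1]]}}

```text
time: 12.05
position: [0.5994, 0.1449, 0.0256]
tcp_rot: [0.001, 0.682, 0.731, -0.001]
ft_force: [-0.7, -8.9, 2.8]
width: 0.204
grasp_force: 30.0
```

The position has stopped and the force is climbing, so the tube is on the end plate. One more small step, then hold.

Request:
{"method": "play_rows", "body": {"motion": [[0.01,0,0,0,0,0,1],[0,0,0,0,0,0,1],[0,0,0,0,0,0,1],[0,0,0,0,0,0,1],[0,0,0,0,0,0,1],[0,0,0,0,0,0,1],[0,0,0,0,0,0,1]]}}

```text
time: 12.75
position: [0.5994, 0.1449, 0.0256]
tcp_rot: [0.002, 0.682, 0.731, -0.002]
ft_force: [0.4, -9.3, 3.5]
width: 0.202
grasp_force: 30.0
```

```bash
python3 - <<'E'
from h import *
T=pose(bot.sense()); im,d=bot.capture("wrist"); im2,_=bot.capture("side"); print(np.round(T,4))
a=cv2.resize(im[40:190,180:380],None,fx=4,fy=4,interpolation=cv2.INTER_CUBIC)
cv2.imwrite("pics/w4.png",a)
E
```

```text
[[-6.910e-02  9.976e-01  1.000e-04  5.994e-01]
 [ 9.976e-01  6.910e-02 -4.800e-03  1.449e-01]
 [-4.800e-03 -2.000e-04 -1.000e+00  2.560e-02]
 [ 0.000e+00  0.000e+00  0.000e+00  1.000e+00]]
```

View pics/w4.png

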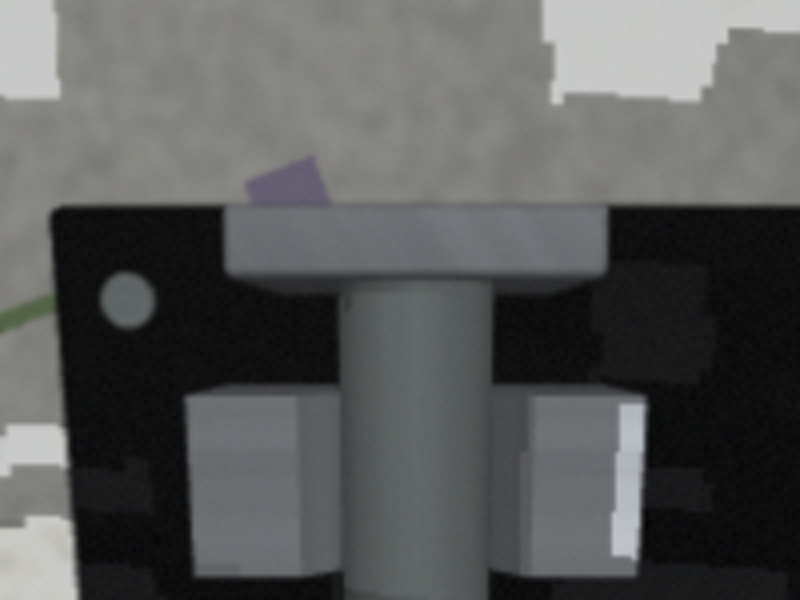

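The crop shows the tube end against the end plate at (416, 280), with the tube centred in the V (186–646). I press a little more to be sure of the margin, and hold.

Request:
{"method": "play_rows", "body": {"motion": [[0.01,0,0,0,0,0,1],[0,0,0,0,0,0,1]]}}

```text
time: 13.05
position: [0.5994, 0.145, 0.0256]
tcp_rot: [0.002, 0.682, 0.731, -0.002]
ft_force: [-0.8, -10.9, 3.1]
width: 0.203
grasp_force: 30.0
```

Request:
{"method": "play_rows", "body": {"motion": [[0.01,0,0,0,0,0,1],[0,0,0,0,0,0,1],[0,0,0,0,0,0,1],[0,0,0,0,0,0,1],[0,0,0,0,0,0,1],[0,0,0,0,0,0,1],[0,0,0,0,0,0,1]]}}

```text
time: 13.75
position: [0.5993, 0.1449, 0.0256]
tcp_rot: [0.002, 0.682, 0.731, -0.002]
ft_force: [-0.8, -10.6, 3.7]
width: 0.204
grasp_force: 30.0
```

Request:
{"method": "play_rows", "body": {"motion": [[-0.01,0,0,0,0,0,1],[-0.01,0,0,0,0,0,1],[0,0,0,0,0,0,0.5],[0,0,0,0,0,0,0.5],[0,0,0,0,0,0,0.5],[0,0,0,0,0,0,0.5],[0,0,0,0,0,0,0.5],[0,0,0,0,0,0,0.5],[0,0,0,0,0,0,0.5]]}}

```text
time: 14.65
position: [0.5992, 0.1478, 0.0254]
tcp_rot: [0.0, 0.683, 0.731, 0.0]
ft_force: [-0.0, -0.2, -0.8]
width: 0.5
grasp_force: 0.0
```

Request:
{"method": "play_rows", "body": {"motion": [[0,0,-0.2,0,0,0,0.5],[0,0,-0.5,0,0,0,0.5],[0,0,-0.8,0,0,0,0.5],[0,0,-0.8,0,0,0,0.5],[0,0,-0.5,0,0,0,0.5],[0,0,0,0,0,0,0.5],[0,0,0,0,0,0,0.5]]}}

```text
time: 15.35
position: [0.599, 0.1476, 0.1375]
tcp_rot: [0.0, 0.683, 0.731, 0.0]
ft_force: [-0.9, -0.2, 0.1]
width: 0.498
grasp_force: 0.0
```

```bash
python3 - <<'E'
from h import *
T=pose(bot.sense()); print(np.round(T,4))
im,d=bot.capture("top")
c=cv2.resize(im[165:240,165:285],None,fx=5,fy=5,interpolation=cv2.INTER_CUBIC)
im2,d=bot.capture("side"); e=cv2.resize(im2[140:230,220:370],None,fx=4,fy=4,interpolation=cv2.INTER_CUBIC)
cv2.imwrite("pics/after1.png",e)
E
```

```text
[[-6.770e-02  9.977e-01  5.000e-04  5.990e-01]
 [ 9.977e-01  6.770e-02 -1.000e-04  1.476e-01]
 [-1.000e-04  5.000e-04 -1.000e+00  1.375e-01]
 [ 0.000e+00  0.000e+00  0.000e+00  1.000e+00]]
```

View pics/after1.png

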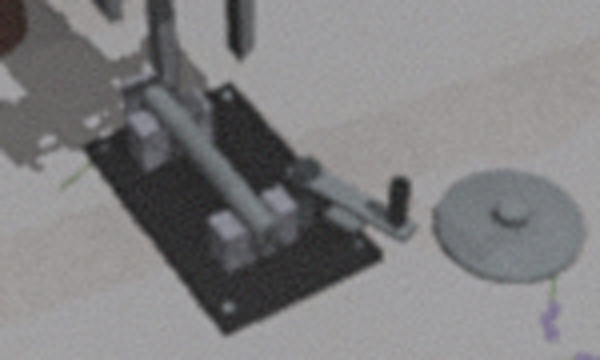

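The crop shows the stem resting in both V's with the strap still open and the knob at (400, 200). I go above the knob, with the tool's x axis pointing to the pivot.

Request:
{"method": "play_rows", "body": {"motion": [[0,0,0,0,0,-0.0172,0.74],[0,0,0,0,0,-0.0172,0.74],[0,0,0,0,0,-0.0172,0.74],[-0.3,0.08,0,0,0,0,0.74],[-0.6,0.1,0,0,0,0,0.74],[-0.7,0.1,0,0,0,0,0.74],[-0.7,0.1,0,0,0,0,0.74],[-0.7,0.1,0,0,0,0,0.74],[-0.5,0.1,0,0,0,0,0.74],[-0.28,0,0,0,0,0,0.74],[0,0,0,0,0,0,0.74],[0,0,0,0,0,0,0.74]]}}

```text
time: 16.65
position: [0.6778, 0.0174, 0.137]
tcp_rot: [-0.001, 0.556, 0.831, -0.0]
ft_force: [0.5, -0.5, -0.2]
width: 0.261
grasp_force: 0.0
```

```bash
python3 - <<'E'
from h import *
s=bot.sense();T=pose(s); im,d=bot.capture("wrist"); print(np.round(T,4),s["width"])
print(project("wrist",[.678,.0169,.1035],T),project("wrist",[.678,.0169,.0635],T),project("wrist",[.6484,.0888,.0635],T))
cv2.imwrite("pics/w5.png",im)
E
```

```text
[[-3.815e-01  9.244e-01 -1.300e-03  6.778e-01]
 [ 9.244e-01  3.815e-01  8.000e-04  1.740e-02]
 [ 1.200e-03 -9.000e-04 -1.000e+00  1.370e-01]
 [ 0.000e+00  0.000e+00  0.000e+00  1.000e+00]] 0.2605748940810715
[283.44816953 232.88168311] [283.48336955 217.29602721] [283.48109302 127.28267665]
```

View pics/w5.png

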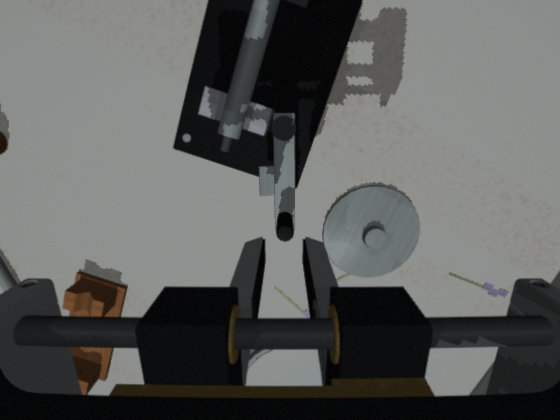

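The knob is at (285, 233) and the pivot at (285, 127). Both are on the tool's centre line to 1 mm, so I go down around the knob with the fingers loose.

Request:
{"method": "play_rows", "body": {"motion": [[0,0.02,0.4,0,0,0,0.74],[0,0,0.5,0,0,0,0.74],[0,0,0.4,0,0,0,0.74],[0,0,0.27,0,0,0,0.74],[0,0,0,0,0,0,0.74],[0,0,0,0,0,0,0.74]]}}

```text
time: 17.3
position: [0.6792, 0.0177, 0.0751]
tcp_rot: [0.0, 0.556, 0.831, 0.0]
ft_force: [0.7, -0.7, 0.6]
width: 0.259
grasp_force: 0.0
```

Request:
{"method": "play_rows", "body": {"motion": [[0.002,-0.085,0,0,0,0.0069,0.74],[0.0075,-0.17,0,0,0,0.0139,0.74],[0.0075,-0.17,0,0,0,0.0139,0.74],[0.0075,-0.17,0,0,0,0.0139,0.74],[0.0075,-0.17,0,0,0,0.0139,0.74],[0.0075,-0.17,0,0,0,0.0139,0.74],[0.0075,-0.17,0,0,0,0.0139,0.74],[0,0,0,0,0,0,0.74]]}}

```text
time: 18.1
position: [0.6358, 0.0125, 0.0761]
tcp_rot: [0.001, 0.766, 0.643, 0.001]
ft_force: [-0.2, 0.0, -1.3]
width: 0.259
grasp_force: 0.0
```

```bash
cat >> h.py <<'E'
def strap():
    s=bot.sense();T=pose(s);d=T[:2,3]-[.6484,.0888]
    print("r mm %.1f"%(np.hypot(*d)*1e3),"strap deg(if centred) %.1f"%((np.degrees(np.arctan2(d[1],d[0]))-3.86-180)%360),"tool-x off radial deg %.1f"%(np.degrees(np.arctan2(T[1,0],T[0,0])-np.arctan2(-d[1],-d[0]))),"z",T[2,3].round(4),s["ft_force"].round(1))
E
python3 -c "from h import *;strap()"
```

```text
r mm 77.3 strap deg(if centred) 76.8 tool-x off radial deg -0.7 z 0.0761 [-0.2  0.  -1.3]
```

Request:
{"method": "play_rows", "body": {"motion": [[0.0075,-0.17,0,0,0,0.0139,0.74],[0.0075,-0.17,0,0,0,0.0139,0.74],[0.0075,-0.17,0,0,0,0.0139,0.74],[0.0075,-0.17,0,0,0,0.0139,0.74],[0.0075,-0.17,0,0,0,0.0139,0.74],[0.0075,-0.17,0,0,0,0.0139,0.74],[0,0,0,0,0,0,0.74]]}}

```text
time: 18.8
position: [0.5993, 0.0299, 0.0755]
tcp_rot: [0.0, 0.906, 0.423, 0.001]
ft_force: [0.5, -0.7, 0.1]
width: 0.261
grasp_force: 0.0
```

Request:
{"method": "play_rows", "body": {"motion": [[0.002,-0.085,0,0,0,0.0069,0.74],[0.002,-0.085,0,0,0,0.0069,0.74],[0,0,0,0,0,0,0.74]]}}

```text
time: 19.1
position: [0.5948, 0.0342, 0.0752]
tcp_rot: [0.0, 0.923, 0.384, 0.001]
ft_force: [0.6, 0.2, 0.1]
width: 0.259
grasp_force: 0.0
```

Request:
{"method": "play_rows", "body": {"motion": [[0.002,-0.085,0,0,0,0.0069,0.74],[0.002,-0.085,0,0,0,0.0069,0.74],[0,0,0,0,0,0,0.74]]}}

```text
time: 19.4
position: [0.5906, 0.0389, 0.0753]
tcp_rot: [0.001, 0.939, 0.343, 0.001]
ft_force: [1.7, -0.7, 0.9]
width: 0.263
grasp_force: 0.5
```

```bash
python3 -c "from h import *;strap()"
```

```text
r mm 76.3 strap deg(if centred) 36.9 tool-x off radial deg -0.6 z 0.0753 [ 1.7 -0.7  0.9]
```

Request:
{"method": "play_rows", "body": {"motion": [[-0.01,-0.085,0,0,0,0.0069,0.74],[-0.01,-0.085,0,0,0,0.0069,0.74],[0,0,0,0,0,0,0.74]]}}

```text
time: 19.7
position: [0.5869, 0.0434, 0.0757]
tcp_rot: [0.001, 0.953, 0.302, 0.002]
ft_force: [1.9, -1.9, 2.0]
width: 0.256
grasp_force: 1.5
```

Request:
{"method": "play_rows", "body": {"motion": [[0.002,-0.085,0,0,0,0.0069,0.74],[0.002,-0.085,0,0,0,0.0069,0.74],[0,0,0,0,0,0,0.74]]}}

```text
time: 20.0
position: [0.5837, 0.0483, 0.0761]
tcp_rot: [0.002, 0.965, 0.261, 0.002]
ft_force: [2.2, -3.3, 3.7]
width: 0.262
grasp_force: 2.1
```

```bash
python3 -c "from h import *;strap()"
```

```text
r mm 76.3 strap deg(if centred) 28.2 tool-x off radial deg -1.9 z 0.0761 [ 2.2 -3.3  3.7]
```

Request:
{"method": "play_rows", "body": {"motion": [[0.002,-0.085,0,0,0,0.0069,0.74],[0,0,0,0,0,0,0.74]]}}

```text
time: 20.2
position: [0.5801, 0.0525, 0.0752]
tcp_rot: [0.0, 0.971, 0.239, 0.001]
ft_force: [1.1, -1.9, 2.3]
width: 0.258
grasp_force: 1.1
```

Request:
{"method": "play_rows", "body": {"motion": [[0.002,-0.085,0,0,0,0.0069,0.74],[0,0,0,0,0,0,0.74]]}}

```text
time: 20.4
position: [0.5781, 0.0556, 0.0748]
tcp_rot: [0.0, 0.976, 0.218, 0.0]
ft_force: [1.3, -2.2, 2.2]
width: 0.257
grasp_force: 1.3
```

Request:
{"method": "play_rows", "body": {"motion": [[0.002,-0.085,0,0,0,0.0069,0.74],[0,0,0,0,0,0,0.74]]}}

```text
time: 20.6
position: [0.5765, 0.0589, 0.0746]
tcp_rot: [-0.0, 0.98, 0.197, -0.0]
ft_force: [0.7, -1.8, 1.7]
width: 0.26
grasp_force: 1.2
```

```bash
python3 -c "from h import *;strap()"
```

```text
r mm 77.9 strap deg(if centred) 18.7 tool-x off radial deg 0.1 z 0.0746 [ 0.7 -1.8  1.7]
```

Request:
{"method": "play_rows", "body": {"motion": [[0.002,-0.085,0,0,0,0.0069,0.74],[0.002,-0.085,0,0,0,0.0069,0.74],[0.002,-0.085,0,0,0,0.0069,0.74],[0.002,-0.085,0,0,0,0.0069,0.74],[0,0,0,0,0,0,0.74]]}}

```text
time: 21.1
position: [0.572, 0.072, 0.0744]
tcp_rot: [-0.0, 0.994, 0.111, -0.0]
ft_force: [1.0, -1.1, 0.6]
width: 0.257
grasp_force: 0.9
```

Request:
{"method": "play_rows", "body": {"motion": [[0.002,-0.085,0,0,0,0.0069,0.74],[0.002,-0.085,0,0,0,0.0069,0.74],[0,0,0,0,0,0,0.74]]}}

```text
time: 21.4
position: [0.5707, 0.0787, 0.0743]
tcp_rot: [-0.0, 0.998, 0.068, -0.001]
ft_force: [1.2, -2.1, 0.6]
width: 0.263
grasp_force: 0.8
```

Request:
{"method": "play_rows", "body": {"motion": [[0,-0.085,0,0,0,0.0069,0.74],[0,0,0,0,0,0,0.74]]}}

```text
time: 21.6
position: [0.5702, 0.0821, 0.0743]
tcp_rot: [-0.0, 0.999, 0.047, -0.001]
ft_force: [0.3, -0.4, 0.8]
width: 0.259
grasp_force: 0.7
```

```bash
python3 -c "from h import *;strap()"
```

```text
r mm 78.5 strap deg(if centred) 1.0 tool-x off radial deg 0.4 z 0.0743 [ 0.3 -0.4  0.8]
```

Request:
{"method": "play_rows", "body": {"motion": [[0,-0.05,0,0,0,0,0.74],[0,-0.025,0,0,0,0,0.74],[0,0,0,0,0,0,0.74]]}}

```text
time: 21.9
position: [0.5697, 0.0848, 0.0743]
tcp_rot: [0.0, 0.999, 0.046, -0.001]
ft_force: [-0.6, -3.2, 0.0]
width: 0.261
grasp_force: 1.2
```

Request:
{"method": "play_rows", "body": {"motion": [[0,-0.025,0,0,0,0,0.74],[0,0,0,0,0,0,0.74]]}}

```text
time: 22.1
position: [0.5696, 0.0859, 0.0743]
tcp_rot: [0.0, 0.999, 0.046, -0.001]
ft_force: [-1.3, -3.1, 0.4]
width: 0.262
grasp_force: 1.2
```

Request:
{"method": "play_rows", "body": {"motion": [[0,-0.025,0,0,0,0,0.74],[0,0,0,0,0,0,0.74]]}}

```text
time: 22.3
position: [0.5694, 0.0869, 0.0744]
tcp_rot: [0.0, 0.999, 0.046, -0.001]
ft_force: [-1.6, -2.0, -0.1]
width: 0.264
grasp_force: 1.2
```

Request:
{"method": "play_rows", "body": {"motion": [[0,-0.025,0,0,0,0,0.74],[0,0,0,0,0,0,0.74]]}}

```text
time: 22.5
position: [0.5699, 0.088, 0.0745]
tcp_rot: [-0.0, 0.999, 0.045, -0.0]
ft_force: [-0.8, -2.3, 0.8]
width: 0.259
grasp_force: 1.2
```

Request:
{"method": "play_rows", "body": {"motion": [[0,-0.02,0,0,0,0,0.74],[0,0,0,0,0,0,0.74]]}}

```text
time: 22.7
position: [0.5701, 0.0887, 0.0746]
tcp_rot: [0.0, 0.999, 0.046, -0.0]
ft_force: [-1.4, -2.1, -0.6]
width: 0.256
grasp_force: 1.2
```

Request:
{"method": "play_rows", "body": {"motion": [[0,-0.02,0,0,0,0,0.74],[0,0,0,0,0,0,0.74]]}}

```text
time: 22.9
position: [0.5701, 0.0891, 0.0745]
tcp_rot: [0.0, 0.999, 0.046, -0.0]
ft_force: [-1.8, -4.3, -0.9]
width: 0.264
grasp_force: 1.9
```

Request:
{"method": "play_rows", "body": {"motion": [[0,-0.02,0,0,0,0,0.74],[0,0,0,0,0,0,0.74]]}}

```text
time: 23.1
position: [0.57, 0.0896, 0.0746]
tcp_rot: [0.001, 0.999, 0.046, -0.0]
ft_force: [-0.5, -5.7, -1.0]
width: 0.258
grasp_force: 2.5
```

Request:
{"method": "play_rows", "body": {"motion": [[0,-0.01,0,0,0,0,0.74],[0,0,0,0,0,0,0.74],[0,0,0,0,0,0,0.74],[0,0,0,0,0,0,0.74]]}}

```text
time: 23.5
position: [0.57, 0.0897, 0.0746]
tcp_rot: [0.001, 0.999, 0.046, -0.0]
ft_force: [-1.6, -6.1, -1.6]
width: 0.266
grasp_force: 2.8
```

It's at the stop, with force rising and motion stalled. I centre the cage on the knob and lift clear.

Request:
{"method": "play_rows", "body": {"motion": [[0,0.06,0,0,0,0,0.74],[0,0.07,0,0,0,0,0.74],[0,0,0,0,0,0,0.74],[0,0,-0.2,0,0,0,0.74],[0,0,-0.5,0,0,0,0.74],[0,0,-0.6,0,0,0,0.74],[0,0,-0.6,0,0,0,0.74],[0,0,-0.2,0,0,0,0.74],[0,0,0,0,0,0,0.74],[0,0,0,0,0,0,0.74]]}}

```text
time: 24.5
position: [0.5699, 0.0856, 0.158]
tcp_rot: [-0.0, 0.999, 0.046, -0.001]
ft_force: [-1.1, 1.2, -1.3]
width: 0.26
grasp_force: 0.0
```

```bash
python3 - <<'E'
from h import *
s=bot.sense();T=pose(s); im,d=bot.capture("wrist"); print(np.round(T,4),s["ft_force"])
th=np.radians(3.86);M=np.array([[np.cos(th),-np.sin(th)],[np.sin(th),np.cos(th)]]);o=np.array([.5994,.1456])
for a in (0,.05,.1):
    k=o+M@(np.array([.045,-.06])+.078*np.array([-np.cos(a),-np.sin(a)])); print("knob top if",a,project("wrist",[*k,.106],T))
print("pivot",project("wrist",[.6484,.0888,.066],T))
a=cv2.imwrite("pics/w6.png",im)
im2,_=bot.capture("side"); cv2.imwrite("pics/s6.png",cv2.resize(im2[140:230,220:370],None,fx=4,fy=4,interpolation=cv2.INTER_CUBIC))
E
```

```text
[[ 9.959e-01  9.090e-02 -1.100e-03  5.699e-01]
 [ 9.090e-02 -9.959e-01  1.000e-04  8.560e-02]
 [-1.100e-03 -2.000e-04 -1.000e+00  1.580e-01]
 [ 0.000e+00  0.000e+00  0.000e+00  1.000e+00]] [-1.12575369  1.22670508 -1.27963762]
knob top if 0 [286.10054295 224.31722088]
knob top if 0.05 [290.83909321 224.30784713]
knob top if 0.1 [295.57361838 224.07366503]
pivot [287.92365961 125.97434145]
```

View pics/w6.png

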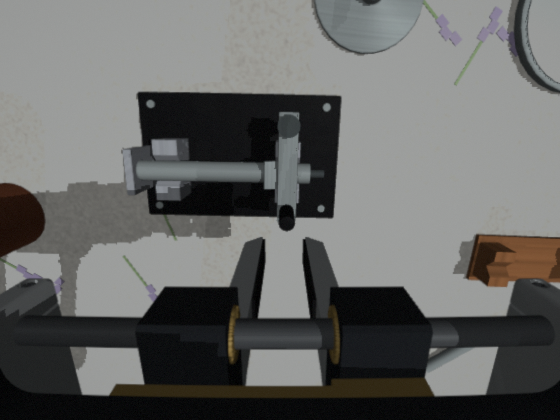

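The strap lies square across the stem. The knob top is at (287, 225), against (286, 224) predicted for angle 0. The stem end meets the plate at (137, 170) and the gripper is clear.

```bash
python3 -c "
from workcell import bot
print(bot.sign_off())"
```

```text
the job is handed in; nothing more can be done
None
```

I handed the job in at about 24.6 s; no verdict came back. By my force readings and the last wrist picture, the stem lies in both V-rests against the end plate, the strap is closed over it at its stop, and the robot is clear.

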